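# Clamp a perfume bottle in the stamping jig and stamp it

### The arm

A 6-joint arm with a two-finger parallel gripper is mounted at the origin on the work surface. World frame = base frame: x ahead of the robot, y to its left, z up, the work surface at z = 0. Lengths are in m, angles in rad, forces in N, time in s.
With the tool pointing down it reaches from about 0.325 to 0.775 m from the base axis. Payload 5.5 kg.
Tool frame: the origin (TCP) lies midway between the tips of the shut fingers; the grasp point (between the pads) lies 19 mm behind it; z points along the fingers, y is the line along which they close (so a half turn about z gives the same grasp; the last joint's range is limited). The gripper opens to 85 mm and grips with 20 to 120 N. Pads are 22 mm wide; open, the fingers measure 114 mm over their backs; the gripper's body (76 mm by 85 mm) begins 54 mm behind the grasp point. The pads swing forward as they close: fully open they stand 13 mm farther back than shut.
Start: joints at [-1.362, 0.091, 1.231, -0, 1.82, -0.057], TCP at [0.158, -0.579, 0.231] pointing down, gripper open.
Joint ranges: [-2.87, 2.87], [-0.86, 2.18], [0.17, 2.46], [-1.51, 4.65], [0.06, 2.69], [-2.65, 2.65]. Speed limits (rad/s): [2.57, 2.57, 3.01, 3.14, 3.14, 3.14].

### API

Orientations are given as a unit quaternion [w, x, y, z].
In Python, from bench import arm gives the robot as it stands.
- The arm moves only by the tool carry_out, never from a script. Its argument "rows" is a list of rows, each an object of numbers: "tx", "ty", "tz": the shift along the tool's x, y, z each as a share of 800 mm, from -1 to 1; "wx", "wy", "wz": the turn, a rotation vector about the tool's x, y, z each as a share of 180 degrees, from -1 to 1; "claw": the opening, from -1 (shut) to 1 (fully open). A call has 1 to 20 rows; each row shifts and turns the commanded pose from where the row before left it, along the tool's axes as they then stand; what a row does not reach is not made up. A row lasts 1/10 s, in which the tool goes at most 50 mm and 8.59 degrees, less where a joint would pass 70% of its speed; a pose out of reach is approached as far as the arm can. A call with a number of a shift or a turn outside -1 to 1 is refused whole. A call with a gripper value outside its range is refused whole. The fingers move at their own pace and stop on an object; "newtons" is the grip in N (left out, the last holds). Time passes only in rows, so rows that do not move let the fingers close. It gives the time, the measured TCP pose, the force, the opening and the grip force at its end, in the units of the state.
- arm.observe(): the state, without advancing time (a new reading comes with each control period).
- arm.grab_frame(name): name is "scene" or "top" or "wrist"; returns a dict with "pixels" (384x512x3 uint8, red, green, blue), "range_z" (384x512 float32, m along the optical axis (not along the pixel's ray), 0 where there is no reading), "mtx" (3x3 intrinsics, pixels), "rvec" (rotation vector, rad) and "tvec" (3), from world to camera coordinates, as OpenCV has them; the wrist camera has in their place "T_tool_cam" (4x4, takes a point from camera to tool coordinates, whose origin is the TCP and whose axes are the flange's). Camera axes: x right, y down, z forward; pixel columns grow to the right and rows downward; lengths in m; the calibration is good to about 2 mm. A picture is of the moment at which its call begins: read the wrist's pose just before it.
- arm.close_job(): hands the job in; it is judged then, once.
The state is a dict: "time": time; "joint_positions": joint angles; "joint_velocities": joint speeds; "joint_torque": joint torques, N m; "ee_pos": TCP position; "eef_rot": TCP orientation; "force": force on the tool from outside, world axes, zero at the start; "moment": the same for the moment, N m; "width": opening from 0.0 (shut) to 1.0 (fully open); "grasp_force": force on a finger pad.
Only numpy, scipy, OpenCV 4.12 (cv2) and the standard library are available. Lean on these libraries where they do the work, as an engineer would, in place of code of your own. Each camera call takes 0.05 s, during which the arm holds its last target. There are 200 camera calls.

### The job

Stamp the amber bottle with the gold cap in the jig: loosen the black clamp knob, slide the stop well back, stand the bottle upright in the channel, then bring the stop up so that the bottle is held snugly against the fixed fence and tighten the knob again. Only then press the red pedal all the way down, hold it there for a moment and let it come up. Leave the other bottles, jar and carton where they stand.

Things in the scene. Friction and masses are not known exactly. Their poses are not given: they have to be found in the camera images.
- jig: Grey stamping jig, fixed, at a varying place and yaw. Origin on the table, on the centre line of the bottle channel; y runs along channel and rail, x away from the robot at yaw 0. Bed 120 x 315 mm, top at z = 14 mm. In its frame: fence's inner face at y = -90 mm (12 mm thick, top z = 70 mm); steel rail y = 38 to 193 mm, top z = 28 mm; pedal beyond the fence, y = -205 to -125 mm.
- nest (a point): On the bed where the bottle's origin must end: jig x = 0 (+/- 7 mm play), y = -62, z = 14 mm, beside the fence; jig axes. The channel is 54 mm wide in x between two 8 mm high lips and runs in y from the fence to 160 mm from it.
- stamp_housing (a point): Centre of the top of the blue stamp housing behind the channel (68 x 105 mm, 85 mm tall; jig x = 60 to 128, y = -115 to -10 mm). The round felt stamp on its front moves 20 mm forward to the bottle as the pedal goes down.
- flacon: Bottle to be stamped: amber flat flacon, square gold cap, about 0.24 kg, upright on the table in one of three places, any yaw. Body 40 mm (its x) x 56 mm (its y) x 80 mm tall; neck; cap 34 x 34 mm, sides parallel to the body's, z = 89 to 125 mm (its top). Same either way round. origin at the centre of its underside, z up. In the channel its 56 mm side lies along the channel.
- stop (a joint): Sliding aluminium stop on the rail, m: gap between fence face and stop face = 10 mm + this value; 0 = gap 10 mm, 0.110 = gap 120 mm (end of travel). Grows as it slides away from the fence (jig +y). It starts with a gap of 18 to 42 mm, less than the bottle's width. When free it slides with about 2.5 N; clamped it holds 25 N. It can be pushed or pulled by the clamp knob that it carries.
- stop_face (a point): Centre of the stop's face that meets the bottle (face 40 mm wide, z = 22 to 66 mm over the table); axes as the jig's.
- clamp (a joint): Black clamp knob on top of the stop, rad: 0 = fully loose (end stop), 1.4 = fully tight (end stop), grows as it is turned clockwise seen from above. Starts tight, 1.1 to 1.35. The shoe bites from about 0.6 rad on: below that the stop is free, from 1.0 on it counts as tight. Turns with 0.16 N m, up to 0.3 N m at the tight end, and stays where it is left.
- clamp_grip (a point): Middle of the knob's grip bar, on its turning axis, 82 mm over the table, 85 mm from the stop face on the side away from the fence. The bar is 66 mm long (this point's x), 16 mm thick (its y), from z = 62 to 96 mm over the table; a white mark on one end. At clamp = 0 the bar lies along the jig's x. Carriage top under it at z = 50 mm.
- pedal (a joint): Red spring pedal, rad: 0 = up, 0.26 = down on its stop, springs back up when released. Needs about 4 N on the pad to start and about 8 N to reach the stop.
- pedal_pad (a point): Centre of the top of the black rubber pad on the pedal (40 x 46 mm) near its free (-x) end. Pedal plate 125 x 52 mm, hinged at jig x = 52, y = -165, z = 40 mm, hinge axis along jig y; up, the pad is 63 mm over the table, 0.1 m in front of the hinge; at the stop it is 37 mm over the table.
- flacon_green: Bystander: same shape and size as the amber flacon, dark green with silver cap; origin at the centre of its underside, z up.
- flacon_violet: Bystander: same shape and size as the amber flacon, violet with white cap; origin at the centre of its underside, z up.
- spray_blue: Bystander: round green glass spray bottle with white cap, 44 mm across, 155 mm tall, behind the rail; origin at the centre of its underside, z up.
- spray_red: Bystander: round dark red spray bottle with black cap, 44 mm across, 150 mm tall, behind the pedal; origin at the centre of its underside, z up.
- jar: Bystander: white round jar with yellow lid, 60 mm across, 65 mm tall, in front of the rail; origin at the centre of its underside, z up.
- carton: Bystander: pink carton 50 x 70 x 120 mm tall; origin at the centre of its underside, z up.
- tester: Bystander: teal conical tester bottle, 68 mm across, 90 mm tall, beside the stamp housing; origin at the centre of its underside, z up.
Things that resemble listed ones, but are neither listed nor needed, are in the scene too. Of the things that look like the flacon, take the one that is farthest to the robot's left at the start.

How it is judged:
On the way, in this order (a step that is already met when the one before it is completed fails the run):
1. the knob is loosened and the stop slid back to leave room for the bottle (gap over 60 mm) (value of joint clamp below 0.6 rad and value of joint stop above 0.05 m), for 0.1 s.
2. the amber bottle stands upright on the bed in the channel between fence and stop, let go (x of flacon in the frame of jig between -0.011 and 0.011 m and z of flacon in the frame of jig between 0.009 and 0.019 m and angle between flacon's own z axis and vertical below 0.1 rad and y of flacon in the frame of jig between -0.07 and 0.015 m and contact force between the fingers and flacon below 0.1 N), for 0.2 s.
3. the stop holds the bottle against the fence and the knob is tight (x of flacon in the frame of jig between -0.011 and 0.011 m and z of flacon in the frame of jig between 0.009 and 0.019 m and angle between flacon's own z axis and vertical below 0.1 rad and y of flacon in the frame of jig between -0.0665 and -0.0575 m and value of joint stop between 0.0435 and 0.0495 m and value of joint clamp above 1 rad and angle between the x axis of flacon and the x axis of jig, either way round below 0.12 rad), for 0.3 s.
4. with the bottle clamped, the pedal is held down on its stop (all of step 3 and value of joint pedal above 0.235 rad), for 0.2 s.
At the end, for the whole second after the job is handed in: Amber bottle upright (0.1 rad), at rest in the channel (11 mm of its centre line), square (0.12 rad), against the fence (jig y -62 mm within 4.5 mm); stop up to it (joint 0.0435 to 0.0495) and knob tight (over 1.0 rad); pedal was held down (over 0.235 rad) and is up (under 0.05) (all of step 3 and value of joint pedal below 0.05 rad and linear speed of flacon below 0.02 m/s and contact force between the fingers and flacon below 0.1 N); the robot touches nothing.
It fails at once if the pedal is pressed more than half way before the stop is clamped (value of joint pedal above 0.15 rad and value of joint clamp below 0.9 rad).
It fails at once if another bottle, jar or carton is knocked over or shifted by more than 25 mm (distance of any of flacon_green, flacon_violet, spray_blue, spray_red, jar, carton, tester from where it was at the start of the episode above 0.025 m or angle between any of flacon_green, flacon_violet, spray_blue, spray_red, jar, carton, tester's own z axis and vertical above 0.4 rad).
It also fails if it takes over 72 s, if anything falls off the work surface, if the arm or the gripper's body presses on something with over 40 N, if the wrist force passes 120 N, or if a joint passes its speed limit or range.

## Working session

There is one attempt and no reset: what is moved stays moved. The work goes in short steps, Python scripts to look and compute and a tool call to move; the robot and the scene stay as the last step left them, time stands still between calls to the robot, and variables do not carry over. Pictures are saved under pics/ and viewed, at most 10 in all, crops included, and the job is handed in when it is done.

Besides the shell and the picture viewer there is one more tool, called after "Call:" in YAML: its name, and indented under it one key for each argument. carry_out: Moves the arm, as the interface text tells. Shift numbers are shares of 800 mm and turn numbers shares of 180 degrees, none past 1 either way. Its arguments: {"type":"object","properties":{"rows":{"type":"array"},"newtons":{"type":"number"}},"required":["rows"]}

```bash
mkdir -p pics; cat > h.py <<'E'
import numpy as np, cv2
from bench import arm
def grab(n):
    s=arm.observe(); f=arm.grab_frame(n)
    if n=="wrist":
        w,x,y,z=s["eef_rot"]
        from scipy.spatial.transform import Rotation as R
        T=np.eye(4);T[:3,:3]=R.from_quat([x,y,z,w]).as_matrix();T[:3,3]=s["ee_pos"]
        f["Twc"]=T@np.array(f["T_tool_cam"])
    else:
        r=cv2.Rodrigues(np.array(f["rvec"],float))[0];t=np.array(f["tvec"],float).ravel()
        T=np.eye(4);T[:3,:3]=r.T;T[:3,3]=-r.T@t;f["Twc"]=T
    return f
def cloud(f):
    z=f["range_z"];K=f["mtx"];v,u=np.mgrid[:z.shape[0],:z.shape[1]]
    p=np.stack([(u-K[0][2])/K[0][0]*z,(v-K[1][2])/K[1][1]*z,z],-1)
    w=p@f["Twc"][:3,:3].T+f["Twc"][:3,3];w[z<=0]=np.nan
    return w
def ray(f,u,v,h):
    K=f["mtx"];d=f["Twc"][:3,:3]@np.array([(u-K[0][2])/K[0][0],(v-K[1][2])/K[1][1],1]);o=f["Twc"][:3,3]
    return o+d*(h-o[2])/d[2]
def save(f,n,crop=None,s=1):
    im=f["pixels"][...,::-1]
    if crop: a,b,c,d=crop; im=im[b:d,a:c]
    cv2.imwrite("pics/"+n,cv2.resize(im,None,fx=s,fy=s,interpolation=cv2.INTER_CUBIC))
E
python3 - <<'E'
from h import *
a=grab("top");b=grab("scene")
save(a,"top.png",None,1.5);save(b,"scene.png",None,1.5)
np.savez("top.npz",**a);np.savez("scene.npz",**b)
print(arm.observe());print(a["Twc"],b["Twc"])
E
```

```text
{'time': 0.1, 'joint_positions': array([-1.36169277e+00,  9.18070874e-02,  1.23177752e+00, -7.53692186e-06,
        1.81979726e+00, -5.66928070e-02]), 'joint_velocities': array([-0.00176021, -0.00155835, -0.00339667, -0.00075081,  0.00035515,
        0.00195308]), 'joint_torque': array([ 3.40248560e-03, -4.60217142e+01, -4.19216752e+01,  5.72812019e-05,
        1.06478180e-02, -3.92476170e-05]), 'ee_pos': array([ 0.15755397, -0.57868168,  0.23024305]), 'eef_rot': array([-8.91729774e-04,  9.91181753e-01,  1.32506351e-01, -7.17501524e-05]), 'force': array([ 0.19288865, -0.48741347, -0.0729026 ]), 'moment': array([ 0.03247343,  0.0168097 , -0.00202304]), 'grasp_force': 0.0, 'width': 1.0000551140166023}
[[-0.01811021 -0.99765432  0.06601417  0.44893749]
 [-0.9997686   0.01730286 -0.01278127 -0.03131723]
 [ 0.01160905 -0.06623036 -0.99773682  1.14952636]
 [ 0.          0.          0.          1.        ]] [[ 0.53160183  0.67264397 -0.51473254  1.23485961]
 [ 0.8469687  -0.42689457  0.31686756 -0.48467487]
 [-0.00659747 -0.60440972 -0.79664632  1.17719919]
 [ 0.          0.          0.          1.        ]]
```

View pics/top.png

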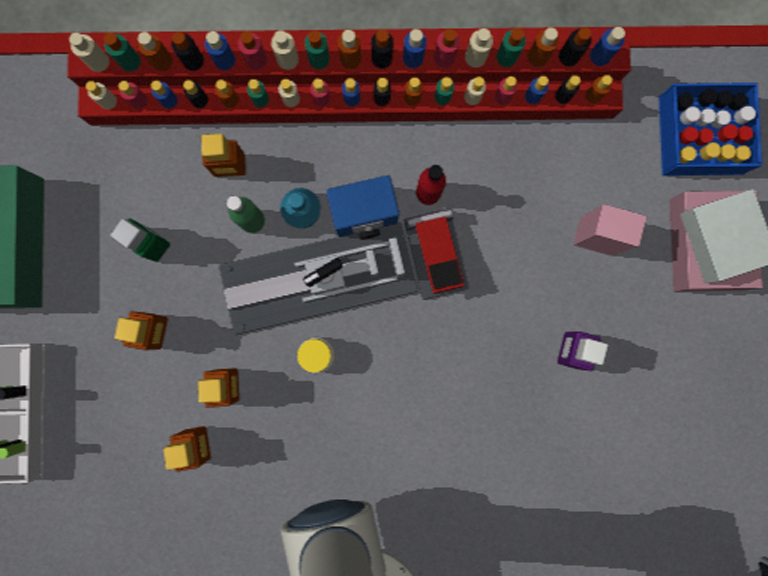

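View pics/scene.png

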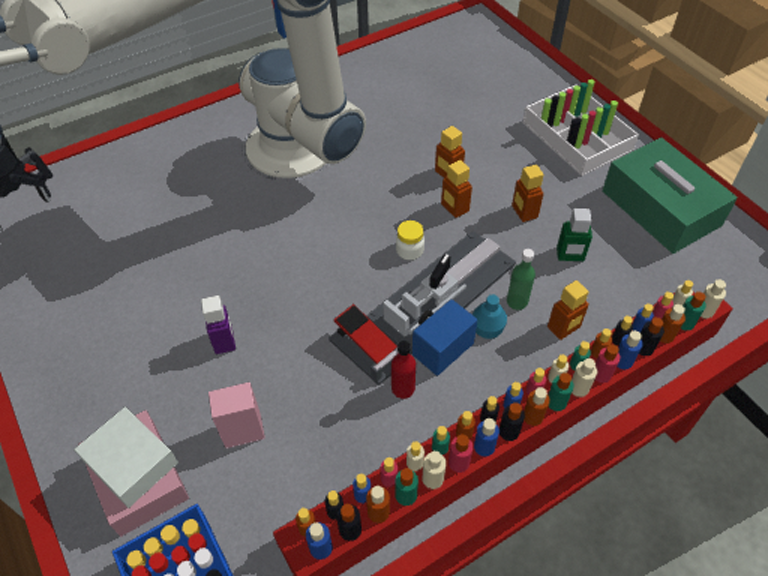

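The top view (1.5x) shows four amber, gold-capped look-alikes: (215,150), (128,330), (212,388) and (180,457). The farthest to the left is (128,330). The jig is around (330,270), with the knob bar at (322,270), the fence at (397,257) and the pedal pad at (445,275). The channel is closed by the stop at about (372,260).

```bash
python3 - <<'E'
from h import *
a=dict(np.load("top.npz"));b=dict(np.load("scene.npz"))
ca,cb=cloud(a),cloud(b)
ha=cv2.cvtColor(a["pixels"],cv2.COLOR_RGB2HSV);hb=cv2.cvtColor(b["pixels"],cv2.COLOR_RGB2HSV)
def comps(h,c,lo,hi,zr,mn,name):
    m=cv2.inRange(h,lo,hi); z=c[...,2]
    m&=((z>zr[0])&(z<zr[1])).astype(np.uint8)*255
    n,l,s,_=cv2.connectedComponentsWithStats(m)
    for i in range(1,n):
        if s[i,4]>=mn:
            p=c[l==i]; r=cv2.minAreaRect((p[:,:2]*1000).astype(np.float32))
            print(name,s[i,:5],"med",np.round(np.median(p,0)*1000),"rect",np.round(r[0]),np.round(r[1]),round(r[2],1),"zmax",round(np.percentile(p[:,2],95)*1000))
for h,c,n in((ha,ca,"top"),(hb,cb,"scn")):
    comps(h,c,(15,120,90),(35,255,255),(.115,.14),40,n+" cap")
    comps(h,c,(100,120,60),(125,255,255),(.078,.095),200,n+" housing")
    comps(h,c,(0,150,100),(6,255,255),(.03,.08),150,n+" pedal")
    comps(h,c,(0,0,0),(180,90,45),(.088,.105),15,n+" knob")
# fence/stop tops in jig area
for c,n,k in((ca,"top",(.2,.6)),(cb,"scn",(.2,.6))):
    z=c[...,2];reg=(c[...,0]>.35)&(c[...,0]<.7)&(c[...,1]>-.1)&(c[...,1]<.35)
    for nm,lo,hi in(("z64-74",.064,.074),("z46-54",.046,.054),("z25-31",.0255,.031),("bed",.011,.0175)):
        m=((z>lo)&(z<hi)&reg).astype(np.uint8)*255
        k,l,s,_=cv2.connectedComponentsWithStats(m)
        for i in range(1,k):
            if s[i,4]>25:
                p=c[l==i];r=cv2.minAreaRect((p[:,:2]*1000).astype(np.float32))
                print(n,nm,s[i,:5],np.round(r[0]),np.round(r[1]),round(r[2],1),np.round(np.median(p[:,2])*1000,1))
save(a,"crop.png",(60,90,330,320),2.6)
E
```

```text
top cap [135  89  15  15 204] med [748. 210. 124.] rect [749. 211.] [33. 34.] 4.1 zmax 127
top cap [ 77 212  17  17 225] med [468. 338. 124.] rect [469. 338.] [35. 34.] 77.8 zmax 127
top cap [132 253  16  16 222] med [377. 215. 124.] rect [377. 216.] [34. 34.] 5.1 zmax 127
top cap [110 296  16  17 232] med [281. 266. 124.] rect [280. 266.] [34. 34.] 7.9 zmax 127
top housing [ 218  117   48   36 1200] med [664. -16.  84.] rect [665. -15.] [ 68. 103.] 12.1 zmax 87
top pedal [  52   58  363   20 1190] med [825.  77.  49.] rect [825.   2.] [893.  49.] 87.2 zmax 52
top pedal [277 145  27  43 607] med [ 605. -133.   50.] rect [ 594. -136.] [99. 50.] 12.2 zmax 57
top knob [373  36  10   8  24] med [ 882. -341.  100.] rect [ 885. -341.] [26.  7.] 43.8 zmax 104
top knob [375  52  11  12  44] med [ 837. -344.   93.] rect [ 843. -347.] [24. 21.] 52.6 zmax 97
top knob [123  55  12  12  43] med [839. 245.  94.] rect [843. 248.] [21. 25.] 32.8 zmax 98
top knob [250  55  10   9  35] med [838. -48.  94.] rect [843. -49.] [24. 19.] 79.8 zmax 96
top knob [204 172  25  19 139] med [559.  41.  95.] rect
[... 2873 characters left out ...]
64-74 [275 223  15  13  30] [672. -69.] [53.  5.] 13.7 71.1
scn z46-54 [373 159  19   7  34] [627. 327.] [57. 19.] 33.8 48.8
scn z46-54 [278 182  27  20 152] [560.  32.] [52. 88.] 13.1 48.8
scn z46-54 [317 203  19  15  57] [676.  80.] [51. 39.] 47.1 49.9
scn z25-31 [298 158  34  30 272] [534. 149.] [ 36. 131.] 12.4 28.0
scn bed [298 154  25  25 196] [490. 151.] [ 36. 110.] 12.7 14.0
scn bed [301 166  43  39 470] [574. 142.] [ 49. 166.] 13.5 14.1
scn bed [258 169  38  34 184] [509.  32.] [ 23. 165.] 13.4 14.1
scn bed [280 199  11  11  58] [576.   9.] [20. 45.] 12.4 13.7
scn bed [245 201  30  29 197] [575. -77.] [114.  43.] 3.3 14.1
scn bed [265 203  15  15  42] [572. -32.] [25. 54.] 84.6 14.3
```

View pics/crop.png

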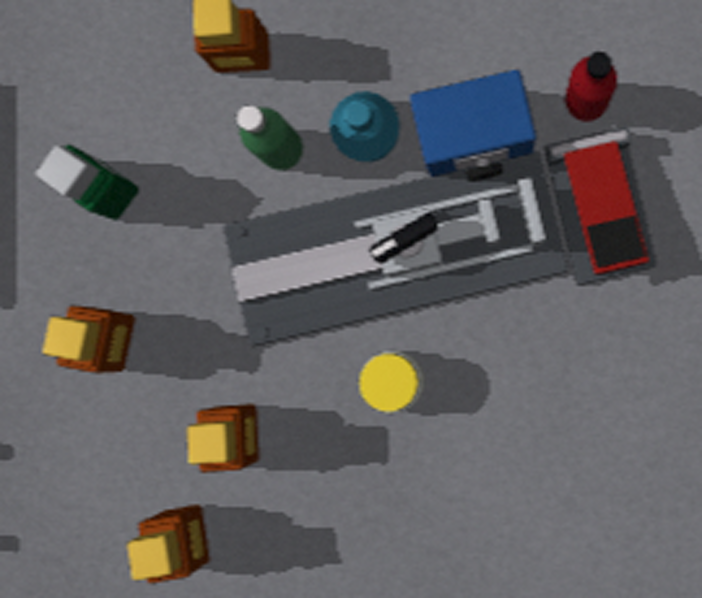

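Jig yaw ≈ 12.3°, origin ≈ (561, 24) mm. All references agree on this: fence, rail, bed and housing.
- **Knob:** at (556, 47) mm, bar at -60.3°, so clamp ≈ 1.27 rad.
- **Target cap:** at (469, 338) mm, top at z = 125 mm. Its 56 mm side lies along about -11°. It's the crop's left-most amber bottle, at (75,340).

Next I move above the knob.

Call:
carry_out:
  rows:
    - {"tx":0.0457,"ty":-0.0416,"claw":1}
    - {"tx":0.0457,"ty":-0.0416}
    - {"tx":0.0457,"ty":-0.0416}
    - {"tx":0.0457,"ty":-0.0416}
    - {"tx":0.0457,"ty":-0.0416}
    - {"tx":0.0457,"ty":-0.0416}
    - {"tx":0.0457,"ty":-0.0416}
    - {"tx":0.0457,"ty":-0.0416}
    - {"tx":0.0457,"ty":-0.0416}
    - {"tx":0.0457,"ty":-0.0416}
    - {"tx":0.0457,"ty":-0.0416}
    - {"tx":0.0457,"ty":-0.0416}
    - {"tx":0.0457,"ty":-0.0416}
    - {"tx":0.0457,"ty":-0.0416}
    - {"tx":0.0457,"ty":-0.0416}

```text
validation failed for argument at $.ro...
```

Call:
carry_out:
  rows:
    - {"wz":-0.0447}
    - {"wz":-0.0447}
    - {"wz":-0.0447}
    - {"wz":-0.0447}
    - {"wz":-0.0447}
    - {"wz":-0.0447}
    - {"wz":-0.0447}
    - {"wz":-0.0447}
    - {"wz":-0.0447}
    - {"wz":-0.0447}
    - {"wz":-0.0447}
    - {"wz":-0.0447}
    - {"wz":-0.0447}
    - {"wz":0}
    - {"wz":0}

```text
validation failed for argument at $.ro...
```

```bash
cat >> h.py <<'E'
def pose():
    s=arm.observe();w,x,y,z=s["eef_rot"]
    X=np.array([1-2*(y*y+z*z),2*(x*y+w*z)]);return s,np.array(s["ee_pos"])*1000,np.degrees(np.arctan2(X[1],X[0]))
def go(x,y,z,psi):
    "shares from the measured pose to target (mm, deg), moving before turning"
    s,p,a=pose();d=np.array([x,y,z])-p;c,q=np.cos(np.radians(a)),np.sin(np.radians(a))
    t=np.array([d[0]*c+d[1]*q,d[0]*q-d[1]*c,-d[2]]);w=-((psi-a+180)%360-180)
    print("t",round(s["time"],2),"at",p.round(1),"psi",a.round(2),"F",np.round(s["force"],1),"M",np.round(s["moment"],2),"w",round(s["width"],3),"g",round(s["grasp_force"],1))
    print("to go tool mm",t.round(1),"shares",(t/800).round(4),"wz",(w/180).round(4),"rows>=",max(np.linalg.norm(t)/50,abs(w)/8.59).round(1))
E
python3 - <<'E'
from h import *
f=grab("wrist");c=cloud(f);z=c[...,2]
go(556,47,64,119.7)
h=cv2.cvtColor(f["pixels"],cv2.COLOR_RGB2HSV)
m=((z>.088)&(z<.104)&(np.hypot(c[...,0]-.556,c[...,1]-.047)<.06))
p=c[m];r=cv2.minAreaRect((p[:,:2]*1000).astype(np.float32));print(len(p),r,np.median(p[:,2]))
save(f,"w1.png")
E
```

```text
t 0.15 at [ 157.6 -578.7  230.4] psi 15.23 F [ 1.1  0.2 -0.5] M [-0.02  0.03 -0.01] w 0.999 g 0.0
to go tool mm [ 548.8 -499.1  166.4] shares [ 0.686  -0.6238  0.208 ] wz -0.5804 rows>= 15.2
0 ((0.0, 0.0), (0.0, 0.0), 0.0) nan
  return _methods._mean(a, axis=axis, dtype=dtype,
  ret = ret.dtype.type(ret / rcount)
```

View pics/w1.png

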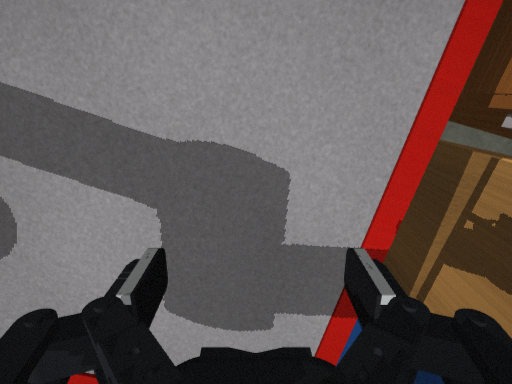

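The wrist view shows only the table and its edge: the moves were refused and the arm hasn't moved. The rows probably need all seven keys.

Call:
carry_out:
  rows:
    - {"tx":0.0457,"ty":-0.0416,"tz":0,"wx":0,"wy":0,"wz":0,"claw":1}

```text
time: 0.25
ee_pos: [0.1819, -0.5391, 0.2278]
eef_rot: [-0.002, 0.992, 0.13, -0.001]
force: [0.9, 1.4, 0.4]
width: 1.0
grasp_force: 0.0
```

Call:
carry_out:
  rows:
    - {"tx":0.0457,"ty":-0.0416,"tz":0,"wx":0,"wy":0,"wz":0,"claw":1}
    - {"tx":0.0457,"ty":-0.0416,"tz":0,"wx":0,"wy":0,"wz":0,"claw":1}
    - {"tx":0.0457,"ty":-0.0416,"tz":0,"wx":0,"wy":0,"wz":0,"claw":1}
    - {"tx":0.0457,"ty":-0.0416,"tz":0,"wx":0,"wy":0,"wz":0,"claw":1}
    - {"tx":0.0457,"ty":-0.0416,"tz":0,"wx":0,"wy":0,"wz":0,"claw":1}
    - {"tx":0.0457,"ty":-0.0416,"tz":0,"wx":0,"wy":0,"wz":0,"claw":1}
    - {"tx":0.0457,"ty":-0.0416,"tz":0,"wx":0,"wy":0,"wz":0,"claw":1}
    - {"tx":0.0457,"ty":-0.0416,"tz":0,"wx":0,"wy":0,"wz":0,"claw":1}
    - {"tx":0.0457,"ty":-0.0416,"tz":0,"wx":0,"wy":0,"wz":0,"claw":1}
    - {"tx":0.0457,"ty":-0.0416,"tz":0,"wx":0,"wy":0,"wz":0,"claw":1}
    - {"tx":0.0457,"ty":-0.0416,"tz":0,"wx":0,"wy":0,"wz":0,"claw":1}
    - {"tx":0.0457,"ty":-0.0416,"tz":0,"wx":0,"wy":0,"wz":0,"claw":1}
    - {"tx":0.0457,"ty":-0.0416,"tz":0,"wx":0,"wy":0,"wz":0,"claw":1}
    - {"tx":0.0457,"ty":-0.0416,"tz":0,"wx":0,"wy":0,"wz":0,"claw":1}

```text
time: 1.65
ee_pos: [0.5563, 0.0488, 0.231]
eef_rot: [0.0, 0.991, 0.133, -0.0]
force: [0.5, -0.6, 0.4]
width: 1.005
grasp_force: 0.0
```

Call:
carry_out:
  rows:
    - {"tx":0,"ty":0,"tz":0,"wx":0,"wy":0,"wz":-0.0447,"claw":1}
    - {"tx":0,"ty":0,"tz":0,"wx":0,"wy":0,"wz":-0.0447,"claw":1}
    - {"tx":0,"ty":0,"tz":0,"wx":0,"wy":0,"wz":-0.0447,"claw":1}
    - {"tx":0,"ty":0,"tz":0,"wx":0,"wy":0,"wz":-0.0447,"claw":1}
    - {"tx":0,"ty":0,"tz":0,"wx":0,"wy":0,"wz":-0.0447,"claw":1}
    - {"tx":0,"ty":0,"tz":0,"wx":0,"wy":0,"wz":-0.0447,"claw":1}
    - {"tx":0,"ty":0,"tz":0,"wx":0,"wy":0,"wz":-0.0447,"claw":1}
    - {"tx":0,"ty":0,"tz":0,"wx":0,"wy":0,"wz":-0.0447,"claw":1}
    - {"tx":0,"ty":0,"tz":0,"wx":0,"wy":0,"wz":-0.0447,"claw":1}
    - {"tx":0,"ty":0,"tz":0,"wx":0,"wy":0,"wz":-0.0447,"claw":1}
    - {"tx":0,"ty":0,"tz":0,"wx":0,"wy":0,"wz":-0.0447,"claw":1}
    - {"tx":0,"ty":0,"tz":0,"wx":0,"wy":0,"wz":-0.0447,"claw":1}
    - {"tx":0,"ty":0,"tz":0,"wx":0,"wy":0,"wz":-0.0447,"claw":1}
    - {"tx":0,"ty":0,"tz":0,"wx":0,"wy":0,"wz":0,"claw":1}
    - {"tx":0,"ty":0,"tz":0,"wx":0,"wy":0,"wz":0,"claw":1}

```text
time: 3.15
ee_pos: [0.5555, 0.0468, 0.231]
eef_rot: [-0.0, 0.503, 0.864, -0.0]
force: [0.0, 1.1, -0.4]
width: 1.001
grasp_force: 0.0
```

```bash
cat > k.py <<'E'
from h import *
def knob(x,y):
    f=grab("wrist");c=cloud(f);z=c[...,2];h=f["pixels"].max(-1)
    m=((z>.088)&(z<.104)&(np.hypot(c[...,0]-x/1e3,c[...,1]-y/1e3)<.055))
    p=c[m];r=cv2.minAreaRect((p[:,:2]*1000).astype(np.float32));print("knob",len(p),np.round(r[0],1),np.round(r[1],1),round(r[2],1),"z",np.median(p[:,2]).round(4))
    for nm,lo,hi in(("z66",.063,.0675),("fence70",.068,.073)):
        p=c[(z>lo)&(z<hi)&(abs(c[...,0]-.565)<.06)&(c[...,1]>-.1)&(c[...,1]<.1)]
        if len(p)>20:
            th=np.radians(12.3);q=(p[:,:2]*1000-[561,24.3])@np.array([[np.cos(th),-np.sin(th)],[np.sin(th),np.cos(th)]])
            print(nm,len(p),"jig x,y 2/50/98%",np.percentile(q,[2,50,98],0).round(1).tolist())
    return f
E
python3 - <<'E'
from k import *
go(556,47,64,119.7)
f=knob(556,47);save(f,"w2.png")
E
```

```text
t 3.15 at [555.5  46.8 231. ] psi 119.61 F [ 0.   1.1 -0.4] M [-0.02 -0.   -0.01] w 1.001 g 0.0
to go tool mm [ -0.    0.5 167. ] shares [-1.000e-04  6.000e-04  2.088e-01] wz -0.0005 rows>= 3.3
knob 1139 [553.8  48.9] [15.6 64.6] 30.2 z 0.0963
z66 600 jig x,y 2/50/98% [[-23.8, -89.5], [2.1, -53.2], [58.9, 29.9]]
fence70 695 jig x,y 2/50/98% [[-29.1, -99.8], [7.9, -91.3], [58.8, -10.2]]
```

View pics/w2.png

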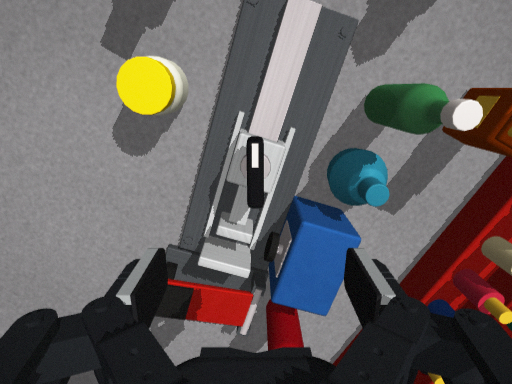

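The wrist view shows the knob bar at (255,172), free from the sides, with its white mark pointing up the rail. I descend and grip it.

Call:
carry_out:
  rows:
    - {"tx":0.0016,"ty":0,"tz":0.055,"wx":0,"wy":0,"wz":0,"claw":1}
    - {"tx":0,"ty":0,"tz":0.055,"wx":0,"wy":0,"wz":0,"claw":1}
    - {"tx":0,"ty":0,"tz":0.05,"wx":0,"wy":0,"wz":0,"claw":1}
    - {"tx":0,"ty":0,"tz":0.03,"wx":0,"wy":0,"wz":0,"claw":1}
    - {"tx":0,"ty":0,"tz":0.0188,"wx":0,"wy":0,"wz":0,"claw":1}
    - {"tx":0,"ty":0,"tz":0,"wx":0,"wy":0,"wz":0,"claw":-1}
    - {"tx":0,"ty":0,"tz":0,"wx":0,"wy":0,"wz":0,"claw":-1}
    - {"tx":0,"ty":0,"tz":0,"wx":0,"wy":0,"wz":0,"claw":-1}
    - {"tx":0,"ty":0,"tz":0,"wx":0,"wy":0,"wz":0,"claw":-1}
    - {"tx":0,"ty":0,"tz":0,"wx":0,"wy":0,"wz":0,"claw":-1}
    - {"tx":0,"ty":0,"tz":0,"wx":0,"wy":0,"wz":0,"claw":-1}
    - {"tx":0,"ty":0,"tz":0,"wx":0,"wy":0,"wz":0,"claw":-1}
    - {"tx":0,"ty":0,"tz":0,"wx":0,"wy":0,"wz":0,"claw":-1}
    - {"tx":0,"ty":0,"tz":0,"wx":0,"wy":0,"wz":0,"claw":-1}
    - {"tx":0,"ty":0,"tz":0,"wx":0,"wy":0,"wz":0,"claw":-1}
  newtons: 60

```text
time: 4.7
ee_pos: [0.5548, 0.0473, 0.0661]
eef_rot: [0.0, 0.501, 0.865, -0.0]
force: [-5.7, -1.7, 6.1]
width: 0.179
grasp_force: 59.5
```

```bash
python3 -c "
from h import *
go(555,48,64,182)"
```

```text
t 4.7 at [554.8  47.3  66.1] psi 119.81 F [-5.7 -1.7  6.1] M [-0.34  0.81  0.1 ] w 0.179 g 59.5
to go tool mm [0.5 0.5 2.1] shares [0.0006 0.0006 0.0026] wz -0.3455 rows>= 7.2
```

Call:
carry_out:
  rows:
    - {"tx":0,"ty":0,"tz":0,"wx":0,"wy":0,"wz":-0.029,"claw":-1}
    - {"tx":0,"ty":0,"tz":0,"wx":0,"wy":0,"wz":-0.029,"claw":-1}
    - {"tx":0,"ty":0,"tz":0,"wx":0,"wy":0,"wz":-0.029,"claw":-1}
    - {"tx":0,"ty":0,"tz":0,"wx":0,"wy":0,"wz":-0.029,"claw":-1}
    - {"tx":0,"ty":0,"tz":0,"wx":0,"wy":0,"wz":-0.029,"claw":-1}
    - {"tx":0,"ty":0,"tz":0,"wx":0,"wy":0,"wz":-0.029,"claw":-1}
    - {"tx":0,"ty":0,"tz":0,"wx":0,"wy":0,"wz":-0.029,"claw":-1}
    - {"tx":0,"ty":0,"tz":0,"wx":0,"wy":0,"wz":-0.029,"claw":-1}
    - {"tx":0,"ty":0,"tz":0,"wx":0,"wy":0,"wz":-0.029,"claw":-1}
    - {"tx":0,"ty":0,"tz":0,"wx":0,"wy":0,"wz":-0.029,"claw":-1}
    - {"tx":0,"ty":0,"tz":0,"wx":0,"wy":0,"wz":-0.029,"claw":-1}
    - {"tx":0,"ty":0,"tz":0,"wx":0,"wy":0,"wz":-0.029,"claw":-1}
    - {"tx":0,"ty":0,"tz":0,"wx":0,"wy":0,"wz":0,"claw":-1}
    - {"tx":0,"ty":0,"tz":0,"wx":0,"wy":0,"wz":0,"claw":-1}

```text
time: 6.1
ee_pos: [0.5551, 0.0481, 0.066]
eef_rot: [0.0, -0.022, 1.0, 0.0]
force: [-3.5, 0.0, 5.9]
width: 0.178
grasp_force: 59.3
```

```bash
python3 -c "
from h import *
s,p,a=pose();d=67;th=np.radians(12.3)
go(p[0]-d*np.sin(th),p[1]+d*np.cos(th),p[2],a)"
```

```text
t 6.1 at [555.1  48.1  66. ] psi -177.51 F [-3.5  0.   5.9] M [0.24 0.61 0.15] w 0.178 g 59.3
to go tool mm [11.4 66.  -0. ] shares [ 0.0143  0.0825 -0.    ] wz -0.0 rows>= 1.3
```

Call:
carry_out:
  rows:
    - {"tx":0.0014,"ty":0.0083,"tz":0,"wx":0,"wy":0,"wz":0,"claw":-1}
    - {"tx":0.0014,"ty":0.0083,"tz":0,"wx":0,"wy":0,"wz":0,"claw":-1}
    - {"tx":0.0014,"ty":0.0083,"tz":0,"wx":0,"wy":0,"wz":0,"claw":-1}
    - {"tx":0.0014,"ty":0.0083,"tz":0,"wx":0,"wy":0,"wz":0,"claw":-1}
    - {"tx":0.0014,"ty":0.0083,"tz":0,"wx":0,"wy":0,"wz":0,"claw":-1}
    - {"tx":0.0014,"ty":0.0083,"tz":0,"wx":0,"wy":0,"wz":0,"claw":-1}
    - {"tx":0.0014,"ty":0.0083,"tz":0,"wx":0,"wy":0,"wz":0,"claw":-1}
    - {"tx":0.0014,"ty":0.0083,"tz":0,"wx":0,"wy":0,"wz":0,"claw":-1}
    - {"tx":0.0014,"ty":0.0083,"tz":0,"wx":0,"wy":0,"wz":0,"claw":-1}
    - {"tx":0.0014,"ty":0.0083,"tz":0,"wx":0,"wy":0,"wz":0,"claw":-1}
    - {"tx":0,"ty":0,"tz":0,"wx":0,"wy":0,"wz":0,"claw":-1}
    - {"tx":0,"ty":0,"tz":0,"wx":0,"wy":0,"wz":0,"claw":-1}

```text
time: 7.3
ee_pos: [0.5406, 0.1144, 0.066]
eef_rot: [0.0, -0.022, 1.0, 0.0]
force: [-5.7, -0.2, 6.6]
width: 0.177
grasp_force: 59.5
```

```bash
python3 -c "
from h import *
go(541,113,66,182.5)
f=grab('top');save(f,'t2.png',(130,90,330,260),3);c=cloud(f);z=c[...,2]
hs=cv2.cvtColor(f['pixels'],cv2.COLOR_RGB2HSV)
th=np.radians(12.3)
for lo,hi in((.062,.0672),(.0672,.073)):
  p=c[(z>lo)&(z<hi)&(c[...,1]>-.1)&(c[...,1]<.06)&(abs(c[...,0]-.57)<.06)]
  q=(p[:,:2]*1000-[561,24.3])@np.array([[np.cos(th),-np.sin(th)],[np.sin(th),np.cos(th)]])
  q=q[abs(q[:,0])<30];print(lo,len(q),np.percentile(q,[2,50,98],0).round(1).tolist())
"
```

```text
t 7.3 at [540.6 114.4  66. ] psi -177.51 F [-5.7 -0.2  6.6] M [0.13 0.92 0.05] w 0.177 g 59.5
to go tool mm [-0.4 -1.4 -0. ] shares [-0.0005 -0.0017 -0.    ] wz -0.0 rows>= 0.0
0.062 75 [[-19.4, -100.7], [-0.5, 10.9], [23.4, 18.4]]
0.0672 119 [[-28.5, -101.1], [0.7, -94.7], [27.1, 17.1]]
```

View pics/t2.png

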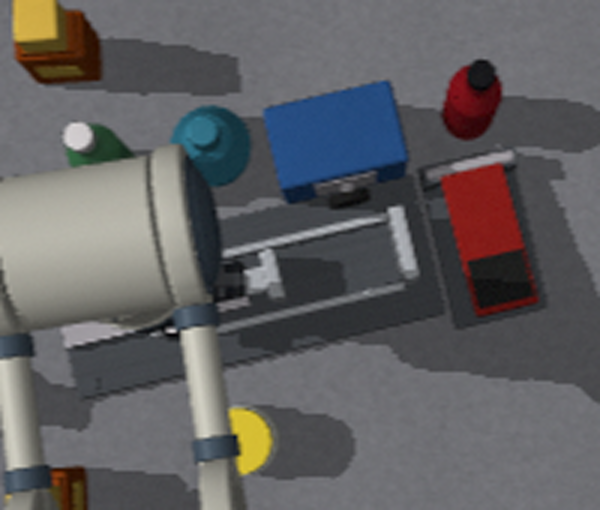

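The top crop shows the stop (270,275) pulled well back, with a gap of about 96 mm to the fence (400,245). I release, rise and move over the target bottle.

Call:
carry_out:
  rows:
    - {"tx":0,"ty":0,"tz":0,"wx":0,"wy":0,"wz":0,"claw":1}
    - {"tx":0,"ty":0,"tz":0,"wx":0,"wy":0,"wz":0,"claw":1}
    - {"tx":0,"ty":0,"tz":0,"wx":0,"wy":0,"wz":0,"claw":1}
    - {"tx":0,"ty":0,"tz":0,"wx":0,"wy":0,"wz":0,"claw":1}
    - {"tx":0,"ty":0,"tz":-0.058,"wx":0,"wy":0,"wz":0,"claw":1}
    - {"tx":0,"ty":0,"tz":-0.058,"wx":0,"wy":0,"wz":0,"claw":1}
    - {"tx":0,"ty":0,"tz":-0.058,"wx":0,"wy":0,"wz":0,"claw":1}
    - {"tx":0.0128,"ty":0.0471,"tz":0,"wx":0,"wy":0,"wz":0,"claw":1}
    - {"tx":0.0128,"ty":0.0471,"tz":0,"wx":0,"wy":0,"wz":0,"claw":1}
    - {"tx":0.0128,"ty":0.0471,"tz":0,"wx":0,"wy":0,"wz":0,"claw":1}
    - {"tx":0.0128,"ty":0.0471,"tz":0,"wx":0,"wy":0,"wz":0,"claw":1}
    - {"tx":0.0128,"ty":0.0471,"tz":0,"wx":0,"wy":0,"wz":0,"claw":1}
    - {"tx":0.0128,"ty":0.0471,"tz":0,"wx":0,"wy":0,"wz":0,"claw":1}
    - {"tx":0,"ty":0,"tz":0,"wx":0,"wy":0,"wz":0.0389,"claw":1}
    - {"tx":0,"ty":0,"tz":0,"wx":0,"wy":0,"wz":0.0389,"claw":1}
    - {"tx":0,"ty":0,"tz":0,"wx":0,"wy":0,"wz":0,"claw":1}
    - {"tx":0,"ty":0,"tz":0,"wx":0,"wy":0,"wz":0,"claw":1}

```text
time: 9.05
ee_pos: [0.4699, 0.3369, 0.2033]
eef_rot: [-0.0, 0.099, 0.995, -0.0]
force: [0.1, 0.3, 0.9]
width: 1.002
grasp_force: 0.0
```

```bash
python3 - <<'E'
from h import *
f=grab("wrist");c=cloud(f);z=c[...,2];d=np.hypot(c[...,0]-.469,c[...,1]-.338)
for lo,hi,n in((.117,.132,"cap"),(.02,.077,"body"),(.02,.084,"body+sh")):
    p=c[(z>lo)&(z<hi)&(d<.05)]
    if len(p)>30:
        r=cv2.minAreaRect((p[:,:2]*1000).astype(np.float32));print(n,len(p),np.round(r[0],1),np.round(r[1],1),round(r[2],1),np.median(p[:,2]))
go(469.5,337.5,93,168.5)
save(f,"w3.png")
E
```

```text
cap 1920 [467.6 339.2] [34.  34.6] 78.3 0.12545442847004373
body 391 [451.7 342.6] [39.7 24. ] 78.2 0.054874212105961606
body+sh 813 [451.9 342.1] [39.7 25.3] 80.3 0.07730260192938454
t 9.1 at [469.9 336.8 203.4] psi 168.61 F [0.8 0.3 0. ] M [0.01 0.03 0.02] w 1.003 g 0.0
to go tool mm [  0.6   0.6 110.4] shares [0.0007 0.0008 0.138 ] wz 0.0006 rows>= 2.2
```

View pics/w3.png

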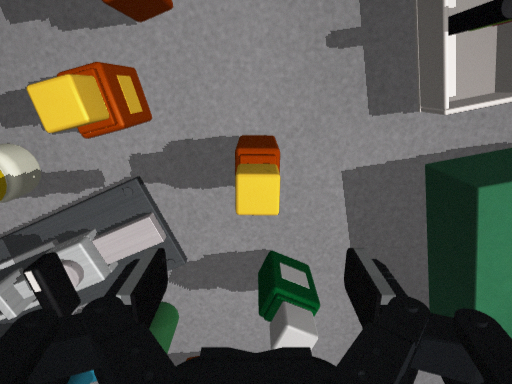

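The wrist view shows the target at (258,190), square in view. The body measures 39.7 mm across at 78°, which confirms its orientation, and there's room for the fingers. I grasp the cap.

Call:
carry_out:
  rows:
    - {"tx":0.0021,"ty":0.0015,"tz":0.045,"wx":0,"wy":0,"wz":0,"claw":1}
    - {"tx":0,"ty":0,"tz":0.045,"wx":0,"wy":0,"wz":0,"claw":1}
    - {"tx":0,"ty":0,"tz":0.03,"wx":0,"wy":0,"wz":0,"claw":1}
    - {"tx":0,"ty":0,"tz":0.018,"wx":0,"wy":0,"wz":0,"claw":1}
    - {"tx":0,"ty":0,"tz":0,"wx":0,"wy":0,"wz":0,"claw":-1}
    - {"tx":0,"ty":0,"tz":0,"wx":0,"wy":0,"wz":0,"claw":-1}
    - {"tx":0,"ty":0,"tz":0,"wx":0,"wy":0,"wz":0,"claw":-1}
    - {"tx":0,"ty":0,"tz":0,"wx":0,"wy":0,"wz":0,"claw":-1}
    - {"tx":0,"ty":0,"tz":0,"wx":0,"wy":0,"wz":0,"claw":-1}
    - {"tx":0,"ty":0,"tz":0,"wx":0,"wy":0,"wz":0,"claw":-1}
    - {"tx":0,"ty":0,"tz":0,"wx":0,"wy":0,"wz":0,"claw":-1}
    - {"tx":0,"ty":0,"tz":0,"wx":0,"wy":0,"wz":0,"claw":-1}
    - {"tx":0,"ty":0,"tz":0,"wx":0,"wy":0,"wz":0,"claw":-1}
    - {"tx":0,"ty":0,"tz":0,"wx":0,"wy":0,"wz":0,"claw":-1}
  newtons: 45

```text
time: 10.5
ee_pos: [0.4693, 0.3389, 0.0953]
eef_rot: [0.002, 0.1, 0.995, 0.001]
force: [0.0, -1.8, 6.0]
width: 0.39
grasp_force: 45.8
```

Call:
carry_out:
  rows:
    - {"tx":0,"ty":0,"tz":-0.02,"wx":0,"wy":0,"wz":0,"claw":-1}
    - {"tx":0,"ty":0,"tz":-0.04,"wx":0,"wy":0,"wz":0,"claw":-1}
    - {"tx":0,"ty":0,"tz":-0.05,"wx":0,"wy":0,"wz":0,"claw":-1}
    - {"tx":0,"ty":0,"tz":-0.04,"wx":0,"wy":0,"wz":0,"claw":-1}
    - {"tx":0,"ty":0,"tz":0,"wx":0,"wy":0,"wz":0,"claw":-1}
    - {"tx":0,"ty":0,"tz":0,"wx":0,"wy":0,"wz":0,"claw":-1}

```text
time: 11.1
ee_pos: [0.4686, 0.3387, 0.2139]
eef_rot: [0.001, 0.1, 0.995, 0.001]
force: [-0.7, 0.9, -2.9]
width: 0.387
grasp_force: 45.4
```

```bash
python3 -c "
from h import *
go(572,-29.4,213,102.3)"
```

```text
t 11.1 at [468.6 338.7 213.9] psi 168.47 F [-0.7  0.9 -2.9] M [0.02 0.03 0.02] w 0.387 g 45.4
to go tool mm [-174.9 -340.     0.9] shares [-0.2186 -0.425   0.0011] wz 0.3676 rows>= 7.7
```

Call:
carry_out:
  rows:
    - {"tx":-0.0219,"ty":-0.0425,"tz":0,"wx":0,"wy":0,"wz":0,"claw":-1}
    - {"tx":-0.0219,"ty":-0.0425,"tz":0,"wx":0,"wy":0,"wz":0,"claw":-1}
    - {"tx":-0.0219,"ty":-0.0425,"tz":0,"wx":0,"wy":0,"wz":0,"claw":-1}
    - {"tx":-0.0219,"ty":-0.0425,"tz":0,"wx":0,"wy":0,"wz":0,"claw":-1}
    - {"tx":-0.0219,"ty":-0.0425,"tz":0,"wx":0,"wy":0,"wz":0,"claw":-1}
    - {"tx":-0.0219,"ty":-0.0425,"tz":0,"wx":0,"wy":0,"wz":0,"claw":-1}
    - {"tx":-0.0219,"ty":-0.0425,"tz":0,"wx":0,"wy":0,"wz":0,"claw":-1}
    - {"tx":-0.0219,"ty":-0.0425,"tz":0,"wx":0,"wy":0,"wz":0,"claw":-1}
    - {"tx":-0.0219,"ty":-0.0425,"tz":0,"wx":0,"wy":0,"wz":0,"claw":-1}
    - {"tx":-0.0219,"ty":-0.0425,"tz":0,"wx":0,"wy":0,"wz":0,"claw":-1}
    - {"tx":0,"ty":0,"tz":0,"wx":0,"wy":0,"wz":0.0368,"claw":-1}
    - {"tx":0,"ty":0,"tz":0,"wx":0,"wy":0,"wz":0.0368,"claw":-1}
    - {"tx":0,"ty":0,"tz":0,"wx":0,"wy":0,"wz":0.0368,"claw":-1}
    - {"tx":0,"ty":0,"tz":0,"wx":0,"wy":0,"wz":0.0368,"claw":-1}
    - {"tx":0,"ty":0,"tz":0,"wx":0,"wy":0,"wz":0.0368,"claw":-1}
    - {"tx":0,"ty":0,"tz":0,"wx":0,"wy":0,"wz":0.0368,"claw":-1}
    - {"tx":0,"ty":0,"tz":0,"wx":0,"wy":0,"wz":0.0368,"claw":-1}
    - {"tx":0,"ty":0,"tz":0,"wx":0,"wy":0,"wz":0.0368,"claw":-1}
    - {"tx":0,"ty":0,"tz":0,"wx":0,"wy":0,"wz":0.0368,"claw":-1}
    - {"tx":0,"ty":0,"tz":0,"wx":0,"wy":0,"wz":0.0368,"claw":-1}

```text
time: 13.1
ee_pos: [0.5711, -0.0295, 0.21]
eef_rot: [-0.002, 0.63, 0.777, -0.001]
force: [0.7, -0.4, -2.1]
width: 0.392
grasp_force: 46.1
```

Call:
carry_out:
  rows:
    - {"tx":0,"ty":0,"tz":0,"wx":0,"wy":0,"wz":0,"claw":-1}
    - {"tx":0,"ty":0,"tz":0,"wx":0,"wy":0,"wz":0,"claw":-1}

```text
time: 13.3
ee_pos: [0.5715, -0.0296, 0.2111]
eef_rot: [-0.001, 0.627, 0.779, -0.001]
force: [0.4, -0.4, -2.7]
width: 0.388
grasp_force: 46.1
```

```bash
python3 -c "
from h import *
go(572,-29.4,111,102.3)
th=np.radians(12.3);M=np.array([[np.cos(th),-np.sin(th)],[np.sin(th),np.cos(th)]])
for n in('wrist','scene'):
  f=grab(n);c=cloud(f);z=c[...,2];h=cv2.cvtColor(f['pixels'],cv2.COLOR_RGB2HSV)
  am=(h[...,0]<17)&(h[...,1]>120)&(h[...,2]>30)&(np.hypot(c[...,0]-.572,c[...,1]+.03)<.06)&(z>.1)
  q=(c[am][:,:2]*1000-[561,24.3])@M;print(n,am.sum());
  if am.sum()>30:
    print('amber jig xy',np.percentile(q,[1,50,99],0).round(1).tolist(),'z',np.percentile(c[am][:,2],[1,99]).round(3));r=cv2.minAreaRect(q.astype(np.float32));print(r)
  if n=='wrist':
    for nm,lo,hi in (('fence',.067,.073),('stop',.062,.0672)):
      q=(c[(z>lo)&(z<hi)][:,:2]*1000-[561,24.3])@M
      q=q[(abs(q[:,0])<22)&(q[:,1]>-110)&(q[:,1]<40)]
      if len(q)>5:print(nm,len(q),np.percentile(q,[2,98],0).round(1).tolist())
  save(f,'p_'+n+'.png')
"
```

```text
t 13.3 at [571.5 -29.6 211.1] psi 102.4 F [ 0.4 -0.4 -2.7] M [-0.01 -0.   -0.02] w 0.388 g 46.1
to go tool mm [1.000e-01 6.000e-01 1.001e+02] shares [1.000e-04 7.000e-04 1.251e-01] wz 0.0005 rows>= 2.0
wrist 3807
amber jig xy [[-20.7, -43.0], [-1.5, -26.3], [18.2, -24.4]] z [0.123 0.205]
((15.907516479492188, -42.087982177734375), (32.678749084472656, 79.8629150390625), 72.47633361816406)
fence 154 [[-19.1, 9.1], [16.6, 18.6]]
stop 501 [[-20.9, 8.2], [17.5, 19.4]]
scene 433
amber jig xy [[-17.7, -83.4], [14.2, -76.2], [21.1, -29.4]] z [0.12  0.206]
((11.564340591430664, -63.40442657470703), (64.51432037353516, 34.15049743652344), 53.07946014404297)
```

The held bottle sits centred in the channel: jig x ≈ 0, y ≈ -54, with the fence face at -90 and the stop at +7. I lower it.

Call:
carry_out:
  rows:
    - {"tx":0,"ty":0.0005,"tz":0.045,"wx":0,"wy":0,"wz":0,"claw":-1}
    - {"tx":0,"ty":0,"tz":0.045,"wx":0,"wy":0,"wz":0,"claw":-1}
    - {"tx":0,"ty":0,"tz":0.02,"wx":0,"wy":0,"wz":0,"claw":-1}
    - {"tx":0,"ty":0,"tz":0.01,"wx":0,"wy":0,"wz":0,"claw":-1}
    - {"tx":0,"ty":0,"tz":0.005,"wx":0,"wy":0,"wz":0,"claw":-1}
    - {"tx":0,"ty":0,"tz":0.0015,"wx":0,"wy":0,"wz":0,"claw":-1}
    - {"tx":0,"ty":0,"tz":0,"wx":0,"wy":0,"wz":0,"claw":-1}
    - {"tx":0,"ty":0,"tz":0,"wx":0,"wy":0,"wz":0,"claw":-1}

```text
time: 14.2
ee_pos: [0.5732, -0.0297, 0.1134]
eef_rot: [0.001, 0.628, 0.778, 0.001]
force: [0.3, 0.0, -2.1]
width: 0.391
grasp_force: 46.1
```

```bash
python3 -c "
from h import *
go(572,-29.4,109.3,102.3)"
```

```text
t 14.2 at [573.2 -29.7 113.4] psi 102.23 F [ 0.3  0.  -2.1] M [-0.07  0.04 -0.04] w 0.391 g 46.1
to go tool mm [ 0.5 -1.1  4.1] shares [ 0.0007 -0.0014  0.0051] wz -0.0004 rows>= 0.1
```

Call:
carry_out:
  rows:
    - {"tx":0,"ty":0,"tz":0.0025,"wx":0,"wy":0,"wz":0,"claw":-1}
    - {"tx":0,"ty":0,"tz":0,"wx":0,"wy":0,"wz":0,"claw":-1}
    - {"tx":0,"ty":0,"tz":0,"wx":0,"wy":0,"wz":0,"claw":-1}

```text
time: 14.5
ee_pos: [0.5725, -0.0296, 0.1099]
eef_rot: [-0.0, 0.628, 0.778, 0.0]
force: [0.1, -0.4, -1.1]
width: 0.391
grasp_force: 46.1
```

Call:
carry_out:
  rows:
    - {"tx":0,"ty":0,"tz":0.0015,"wx":0,"wy":0,"wz":0,"claw":-1}
    - {"tx":0,"ty":0,"tz":0,"wx":0,"wy":0,"wz":0,"claw":-1}
    - {"tx":0,"ty":0,"tz":0,"wx":0,"wy":0,"wz":0,"claw":-1}

```text
time: 14.8
ee_pos: [0.5726, -0.0296, 0.1094]
eef_rot: [0.0, 0.628, 0.778, 0.0]
force: [-1.9, 0.4, 3.3]
width: 0.39
grasp_force: 46.8
```

Force has gone positive, so the bottle is standing on the bed. I release and rise.

Call:
carry_out:
  rows:
    - {"tx":0,"ty":0,"tz":0,"wx":0,"wy":0,"wz":0,"claw":1}
    - {"tx":0,"ty":0,"tz":0,"wx":0,"wy":0,"wz":0,"claw":1}
    - {"tx":0,"ty":0,"tz":0,"wx":0,"wy":0,"wz":0,"claw":1}
    - {"tx":0,"ty":0,"tz":0,"wx":0,"wy":0,"wz":0,"claw":1}
    - {"tx":0,"ty":0,"tz":-0.02,"wx":0,"wy":0,"wz":0,"claw":1}
    - {"tx":0,"ty":0,"tz":-0.04,"wx":0,"wy":0,"wz":0,"claw":1}
    - {"tx":0,"ty":0,"tz":-0.05,"wx":0,"wy":0,"wz":0,"claw":1}
    - {"tx":0,"ty":0,"tz":-0.04,"wx":0,"wy":0,"wz":0,"claw":1}
    - {"tx":0,"ty":0,"tz":0,"wx":0,"wy":0,"wz":0,"claw":1}
    - {"tx":0,"ty":0,"tz":0,"wx":0,"wy":0,"wz":0,"claw":1}

```text
time: 15.8
ee_pos: [0.573, -0.0297, 0.2308]
eef_rot: [0.001, 0.628, 0.778, 0.001]
force: [0.3, 0.0, -1.0]
width: 0.997
grasp_force: 0.0
```

```bash
cat > b.py <<'E'
from h import *
th=np.radians(12.3);M=np.array([[np.cos(th),-np.sin(th)],[np.sin(th),np.cos(th)]])
def bottle(n):
    f=grab(n);c=cloud(f);z=c[...,2];q=(c[...,:2]*1000-[561,24.3])@M
    m=(z>.132)&(z<.146)&(abs(q[...,0])<40)&(abs(q[...,1]+57)<45)
    if m.sum()>20:
        r=cv2.minAreaRect(q[m].astype(np.float32));print(n,"cap jig",m.sum(),np.round(r[0],1),np.round(r[1],1),round(r[2],1),"z",np.median(z[m]).round(4))
    return f
E
python3 -c "
from b import *
f=bottle('wrist');bottle('top');bottle('scene');save(f,'w4.png')
go(540.6,114.4,225,182.5)"
```

```text
wrist cap jig 1746 [ -0.6 -52.8] [34.1 34.3] 0.0 z 0.1394
scene cap jig 139 [  1.2 -54.6] [36.4 34.9] 85.9 z 0.1384
t 15.95 at [572.  -29.5 227.2] psi 102.23 F [-0.6  0.4  0.1] M [-0.01 -0.04  0.02] w 0.996 g 0.0
to go tool mm [147.3  -0.2   2.2] shares [ 0.1841 -0.0002  0.0027] wz -0.446 rows>= 9.3
```

The bottle stands upright: cap top at z = 139 mm, square, at jig (0, -53.5). Back to the knob.

Call:
carry_out:
  rows:
    - {"tx":0.046,"ty":0,"tz":0,"wx":0,"wy":0,"wz":0,"claw":1}
    - {"tx":0.046,"ty":0,"tz":0,"wx":0,"wy":0,"wz":0,"claw":1}
    - {"tx":0.046,"ty":0,"tz":0,"wx":0,"wy":0,"wz":0,"claw":1}
    - {"tx":0.046,"ty":0,"tz":0,"wx":0,"wy":0,"wz":0,"claw":1}
    - {"tx":0,"ty":0,"tz":0,"wx":0,"wy":0,"wz":-0.0446,"claw":1}
    - {"tx":0,"ty":0,"tz":0,"wx":0,"wy":0,"wz":-0.0446,"claw":1}
    - {"tx":0,"ty":0,"tz":0,"wx":0,"wy":0,"wz":-0.0446,"claw":1}
    - {"tx":0,"ty":0,"tz":0,"wx":0,"wy":0,"wz":-0.0446,"claw":1}
    - {"tx":0,"ty":0,"tz":0,"wx":0,"wy":0,"wz":-0.0446,"claw":1}
    - {"tx":0,"ty":0,"tz":0,"wx":0,"wy":0,"wz":-0.0446,"claw":1}
    - {"tx":0,"ty":0,"tz":0,"wx":0,"wy":0,"wz":-0.0446,"claw":1}
    - {"tx":0,"ty":0,"tz":0,"wx":0,"wy":0,"wz":-0.0446,"claw":1}
    - {"tx":0,"ty":0,"tz":0,"wx":0,"wy":0,"wz":-0.0446,"claw":1}
    - {"tx":0,"ty":0,"tz":0,"wx":0,"wy":0,"wz":-0.0446,"claw":1}
    - {"tx":0,"ty":0,"tz":0,"wx":0,"wy":0,"wz":0,"claw":1}
    - {"tx":0,"ty":0,"tz":0,"wx":0,"wy":0,"wz":0,"claw":1}

```text
time: 17.55
ee_pos: [0.541, 0.1142, 0.2276]
eef_rot: [-0.001, -0.02, 1.0, -0.0]
force: [-0.0, 1.2, 0.2]
width: 1.003
grasp_force: 0.0
```

```bash
python3 -c "
from k import *
knob(541,114)
go(540.6,114.4,66,182.5)"
```

```text
knob 1183 [538.9 114.7] [64.5 15.9] 2.8 z 0.0963
z66 677 jig x,y 2/50/98% [[-28.2, -88.9], [-1.9, 10.8], [59.3, 20.0]]
fence70 574 jig x,y 2/50/98% [[-30.0, -99.2], [-11.5, -62.3], [59.2, -9.7]]
t 17.6 at [541.1 114.2 227.8] psi -177.69 F [ 1.2  0.1 -0.6] M [ 0.03 -0.01 -0.02] w 0.998 g 0.0
to go tool mm [  0.4   0.2 161.8] shares [0.0006 0.0003 0.2023] wz -0.0011 rows>= 3.2
```

Call:
carry_out:
  rows:
    - {"tx":0.0005,"ty":0,"tz":0.055,"wx":0,"wy":0,"wz":0,"claw":1}
    - {"tx":0,"ty":0,"tz":0.055,"wx":0,"wy":0,"wz":0,"claw":1}
    - {"tx":0,"ty":0,"tz":0.045,"wx":0,"wy":0,"wz":0,"claw":1}
    - {"tx":0,"ty":0,"tz":0.03,"wx":0,"wy":0,"wz":0,"claw":1}
    - {"tx":0,"ty":0,"tz":0.017,"wx":0,"wy":0,"wz":0,"claw":1}
    - {"tx":0,"ty":0,"tz":0,"wx":0,"wy":0,"wz":0,"claw":-1}
    - {"tx":0,"ty":0,"tz":0,"wx":0,"wy":0,"wz":0,"claw":-1}
    - {"tx":0,"ty":0,"tz":0,"wx":0,"wy":0,"wz":0,"claw":-1}
    - {"tx":0,"ty":0,"tz":0,"wx":0,"wy":0,"wz":0,"claw":-1}
    - {"tx":0,"ty":0,"tz":0,"wx":0,"wy":0,"wz":0,"claw":-1}
    - {"tx":0,"ty":0,"tz":0,"wx":0,"wy":0,"wz":0,"claw":-1}
    - {"tx":0,"ty":0,"tz":0,"wx":0,"wy":0,"wz":0,"claw":-1}
    - {"tx":0,"ty":0,"tz":0,"wx":0,"wy":0,"wz":0,"claw":-1}
    - {"tx":0,"ty":0,"tz":0,"wx":0,"wy":0,"wz":0,"claw":-1}
  newtons: 60

```text
time: 19.0
ee_pos: [0.5416, 0.1143, 0.0686]
eef_rot: [0.001, -0.022, 1.0, 0.0]
force: [0.0, -1.0, 6.2]
width: 0.178
grasp_force: 58.8
```

Call:
carry_out:
  rows:
    - {"tx":-0.0013,"ty":-0.0074,"tz":0,"wx":0,"wy":0,"wz":0,"claw":-1}
    - {"tx":-0.0013,"ty":-0.0074,"tz":0,"wx":0,"wy":0,"wz":0,"claw":-1}
    - {"tx":-0.0013,"ty":-0.0074,"tz":0,"wx":0,"wy":0,"wz":0,"claw":-1}
    - {"tx":-0.0013,"ty":-0.0074,"tz":0,"wx":0,"wy":0,"wz":0,"claw":-1}
    - {"tx":-0.0013,"ty":-0.0074,"tz":0,"wx":0,"wy":0,"wz":0,"claw":-1}
    - {"tx":-0.0013,"ty":-0.0074,"tz":0,"wx":0,"wy":0,"wz":0,"claw":-1}
    - {"tx":0,"ty":0,"tz":0,"wx":0,"wy":0,"wz":0,"claw":-1}
    - {"tx":0,"ty":0,"tz":0,"wx":0,"wy":0,"wz":0,"claw":-1}

```text
time: 19.8
ee_pos: [0.5494, 0.0789, 0.0686]
eef_rot: [0.001, -0.022, 1.0, 0.0]
force: [-0.9, -0.3, 6.0]
width: 0.175
grasp_force: 59.1
```

```bash
cat > s.py <<'E'
from b import *
bottle("scene")
s,p,a=pose();print("knob jig",((p[:2]-[561,24.3])@M).round(1),"F jig",(np.array(s["force"])[:2]@M).round(1))
go(*p,a)
E
python3 s.py
```

```text
scene cap jig 139 [  1.3 -58. ] [33.5 36.6] 1.1 z 0.1387
knob jig [ 0.3 55.9] F jig [-0.2 -0.6]
t 19.85 at [549.4  79.   68.6] psi -177.5 F [-0.1 -0.6  6. ] M [-0.12  0.08  0.09] w 0.176 g 59.1
to go tool mm [-0.  0. -0.] shares [-0.  0. -0.] wz -0.0 rows>= 0.0
```

Call:
carry_out:
  rows:
    - {"tx":-0.0004,"ty":-0.0025,"tz":0,"wx":0,"wy":0,"wz":0,"claw":-1}
    - {"tx":-0.0004,"ty":-0.0025,"tz":0,"wx":0,"wy":0,"wz":0,"claw":-1}
    - {"tx":0,"ty":0,"tz":0,"wx":0,"wy":0,"wz":0,"claw":-1}
    - {"tx":0,"ty":0,"tz":0,"wx":0,"wy":0,"wz":0,"claw":-1}

```text
time: 20.25
ee_pos: [0.5501, 0.0758, 0.0686]
eef_rot: [0.001, -0.022, 1.0, 0.001]
force: [-1.2, 2.6, 6.7]
width: 0.174
grasp_force: 59.1
```

Call:
carry_out:
  rows:
    - {"tx":-0.0002,"ty":-0.0013,"tz":0,"wx":0,"wy":0,"wz":0,"claw":-1}
    - {"tx":0,"ty":0,"tz":0,"wx":0,"wy":0,"wz":0,"claw":-1}
    - {"tx":0,"ty":0,"tz":0,"wx":0,"wy":0,"wz":0,"claw":-1}

```text
time: 20.55
ee_pos: [0.5503, 0.075, 0.0686]
eef_rot: [0.001, -0.022, 1.0, 0.001]
force: [-1.6, 3.8, 5.7]
width: 0.174
grasp_force: 59.1
```

```bash
python3 s.py
```

```text
scene cap jig 136 [  1.7 -62. ] [34.1 35.2] 89.0 z 0.1384
knob jig [ 0.3 51.8] F jig [-1.5  3.9]
t 20.6 at [550.3  75.   68.6] psi -177.46 F [-2.3  3.5  5.9] M [0.38 0.23 0.03] w 0.175 g 59.1
to go tool mm [-0.  0. -0.] shares [-0.  0. -0.] wz -0.0 rows>= 0.0
```

Call:
carry_out:
  rows:
    - {"tx":-0.0002,"ty":-0.0013,"tz":0,"wx":0,"wy":0,"wz":0,"claw":-1}
    - {"tx":0,"ty":0,"tz":0,"wx":0,"wy":0,"wz":0,"claw":-1}
    - {"tx":0,"ty":0,"tz":0,"wx":0,"wy":0,"wz":0,"claw":-1}

```text
time: 20.9
ee_pos: [0.5504, 0.0746, 0.0686]
eef_rot: [0.001, -0.022, 1.0, 0.001]
force: [-1.4, 5.4, 6.4]
width: 0.178
grasp_force: 59.1
```

Call:
carry_out:
  rows:
    - {"tx":-0.0002,"ty":-0.0013,"tz":0,"wx":0,"wy":0,"wz":0,"claw":-1}
    - {"tx":0,"ty":0,"tz":0,"wx":0,"wy":0,"wz":0,"claw":-1}
    - {"tx":0,"ty":0,"tz":0,"wx":0,"wy":0,"wz":0,"claw":-1}

```text
time: 21.2
ee_pos: [0.5504, 0.0745, 0.0686]
eef_rot: [0.001, -0.023, 1.0, 0.002]
force: [-2.8, 8.4, 6.5]
width: 0.174
grasp_force: 59.2
```

```bash
python3 s.py
```

```text
scene cap jig 139 [  2.2 -62.9] [35.9 36.5] 1.0 z 0.1383
knob jig [ 0.3 51.3] F jig [-0.   8.5]
t 21.25 at [550.4  74.5  68.6] psi -177.41 F [-1.8  8.3  6.8] M [ 1.25  0.38 -0.06] w 0.178 g 59.2
to go tool mm [-0.  0. -0.] shares [-0.  0. -0.] wz -0.0 rows>= 0.0
```

The stop has seated with about 8 N, and the bottle is against the fence. I tighten the knob.

Call:
carry_out:
  rows:
    - {"tx":0,"ty":0,"tz":0,"wx":0,"wy":0,"wz":0.0275,"claw":-1}
    - {"tx":0,"ty":0,"tz":0,"wx":0,"wy":0,"wz":0.0275,"claw":-1}
    - {"tx":0,"ty":0,"tz":0,"wx":0,"wy":0,"wz":0.0275,"claw":-1}
    - {"tx":0,"ty":0,"tz":0,"wx":0,"wy":0,"wz":0.0275,"claw":-1}
    - {"tx":0,"ty":0,"tz":0,"wx":0,"wy":0,"wz":0.0275,"claw":-1}
    - {"tx":0,"ty":0,"tz":0,"wx":0,"wy":0,"wz":0.0275,"claw":-1}
    - {"tx":0,"ty":0,"tz":0,"wx":0,"wy":0,"wz":0.0275,"claw":-1}
    - {"tx":0,"ty":0,"tz":0,"wx":0,"wy":0,"wz":0.0275,"claw":-1}
    - {"tx":0,"ty":0,"tz":0,"wx":0,"wy":0,"wz":0.0275,"claw":-1}
    - {"tx":0,"ty":0,"tz":0,"wx":0,"wy":0,"wz":0.0275,"claw":-1}
    - {"tx":0,"ty":0,"tz":0,"wx":0,"wy":0,"wz":0.0275,"claw":-1}
    - {"tx":0,"ty":0,"tz":0,"wx":0,"wy":0,"wz":0.0275,"claw":-1}
    - {"tx":0,"ty":0,"tz":0,"wx":0,"wy":0,"wz":0.0275,"claw":-1}
    - {"tx":0,"ty":0,"tz":0,"wx":0,"wy":0,"wz":0,"claw":-1}
    - {"tx":0,"ty":0,"tz":0,"wx":0,"wy":0,"wz":0,"claw":-1}

```text
time: 22.75
ee_pos: [0.5494, 0.0727, 0.0688]
eef_rot: [-0.001, 0.514, 0.858, 0.0]
force: [-7.1, 2.2, 10.6]
width: 0.176
grasp_force: 59.8
```

```bash
python3 s.py
```

```text
scene cap jig 143 [  2.1 -63.2] [33.9 35.7] 89.9 z 0.1382
knob jig [-1.  49.8] F jig [-7.   2.9]
t 22.8 at [549.5  72.7  68.8] psi 118.18 F [-7.4  1.4  9.7] M [ 0.27  1.22 -0.08] w 0.172 g 59.8
to go tool mm [ 0.  0. -0.] shares [ 0.  0. -0.] wz -0.0 rows>= 0.0
```

Call:
carry_out:
  rows:
    - {"tx":0,"ty":0,"tz":0,"wx":0,"wy":0,"wz":0,"claw":1}
    - {"tx":0,"ty":0,"tz":0,"wx":0,"wy":0,"wz":0,"claw":1}
    - {"tx":0,"ty":0,"tz":0,"wx":0,"wy":0,"wz":0,"claw":1}
    - {"tx":0,"ty":0,"tz":0,"wx":0,"wy":0,"wz":0,"claw":1}
    - {"tx":0,"ty":0,"tz":-0.03,"wx":0,"wy":0,"wz":0,"claw":1}
    - {"tx":0,"ty":0,"tz":-0.055,"wx":0,"wy":0,"wz":0,"claw":1}
    - {"tx":0,"ty":0,"tz":-0.06,"wx":0,"wy":0,"wz":0,"claw":1}
    - {"tx":0,"ty":0,"tz":-0.055,"wx":0,"wy":0,"wz":0,"claw":1}
    - {"tx":0,"ty":0,"tz":0,"wx":0,"wy":0,"wz":0,"claw":1}
    - {"tx":0,"ty":0,"tz":0,"wx":0,"wy":0,"wz":0,"claw":1}

```text
time: 23.8
ee_pos: [0.5508, 0.072, 0.2285]
eef_rot: [0.001, 0.514, 0.858, 0.001]
force: [-0.1, -0.1, -1.4]
width: 1.002
grasp_force: 0.0
```

```bash
python3 -c "
from k import *
from b import bottle,M
f=knob(550,73);bottle('wrist');bottle('scene')
save(f,'w5.png')
c=cloud(f);z=c[...,2];q=(c[...,:2]*1000-[561,24.3])@M
m=(z>.06)&(z<.0685)&(abs(q[...,0])<19)&(q[...,1]>-40)&(q[...,1]<0);print('stop top y',m.sum(),np.percentile(q[m][:,1],[2,50,98]).round(1))
t=grab('top');c=cloud(t);h=t['pixels'].max(-1);q=(c[...,:2]*1000-[561,24.3])@M
m=(h<55)&(c[...,2]>.045)&(c[...,2]<.072)&(abs(q[...,1]+165)<35)&(q[...,0]<0)&(q[...,0]>-90)
p=c[m]*1000;print('pad',m.sum(),np.median(p,0).round(1),np.percentile(q[m],[2,98],0).round(1).tolist())
go(549.5,-147,150,118.2)"
```

```text
knob 1147 [547.7  75.6] [15.4 64.4] 28.5 z 0.0963
z66 559 jig x,y 2/50/98% [[-25.2, -89.2], [2.1, -26.7], [58.8, 59.0]]
fence70 373 jig x,y 2/50/98% [[-29.9, -98.9], [16.9, -56.9], [59.8, -10.0]]
wrist cap jig 1322 [ -0.2 -60.2] [34.7 34.1] 90.0 z 0.1393
scene cap jig 138 [  1.4 -63.3] [33.6 35.9] 87.8 z 0.1384
stop top y 461 [-33.4 -25.9 -20.5]
pad 330 [ 551.2 -147.    61.6] [[-71.7, -189.5], [-26.9, -142.2]]
t 24.0 at [549.5  71.9 224.7] psi 118.15 F [-0.2 -0.6  0.1] M [-0.04  0.01 -0.03] w 1.0 g 0.0
to go tool mm [-193.  -103.2   74.7] shares [-0.2413 -0.1291  0.0934] wz -0.0003 rows>= 4.6
```

View pics/w5.png

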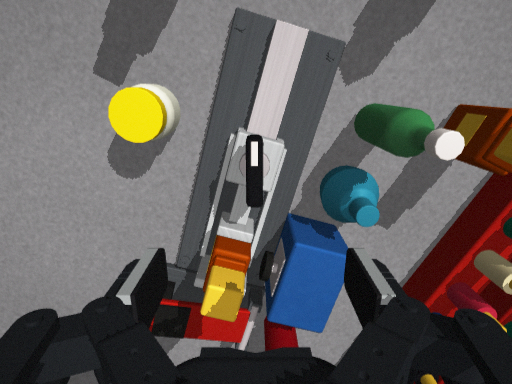

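The wrist view shows the bottle (228,275) sitting between stop (235,230) and fence. The knob bar (255,170) is back near its tight angle, so clamp ≈ 1.29. On to the pedal pad at (550,-147) mm with the fingers shut.

Call:
carry_out:
  rows:
    - {"tx":-0.0483,"ty":-0.0258,"tz":0,"wx":0,"wy":0,"wz":0,"claw":-1}
    - {"tx":-0.0483,"ty":-0.0258,"tz":0,"wx":0,"wy":0,"wz":0,"claw":-1}
    - {"tx":-0.0483,"ty":-0.0258,"tz":0,"wx":0,"wy":0,"wz":0,"claw":-1}
    - {"tx":-0.0483,"ty":-0.0258,"tz":0,"wx":0,"wy":0,"wz":0,"claw":-1}
    - {"tx":-0.0483,"ty":-0.0258,"tz":0,"wx":0,"wy":0,"wz":0,"claw":-1}
    - {"tx":0,"ty":0,"tz":0.04,"wx":0,"wy":0,"wz":0,"claw":-1}
    - {"tx":0,"ty":0,"tz":0.05,"wx":0,"wy":0,"wz":0,"claw":-1}
    - {"tx":0,"ty":0,"tz":0.05,"wx":0,"wy":0,"wz":0,"claw":-1}
    - {"tx":0,"ty":0,"tz":0.03,"wx":0,"wy":0,"wz":0,"claw":-1}
    - {"tx":0,"ty":0,"tz":0.02,"wx":0,"wy":0,"wz":0,"claw":-1}
    - {"tx":0,"ty":0,"tz":0,"wx":0,"wy":0,"wz":0,"claw":-1}
    - {"tx":0,"ty":0,"tz":0,"wx":0,"wy":0,"wz":0,"claw":-1}

```text
time: 25.2
ee_pos: [0.5506, -0.1471, 0.0757]
eef_rot: [0.0, 0.514, 0.858, 0.0]
force: [-0.4, 0.3, 0.2]
width: 0.005
grasp_force: 0.0
```

```bash
python3 -c "
from h import *
go(549.5,-147,37,118.2)"
```

```text
t 25.2 at [ 550.6 -147.1   75.7] psi 118.16 F [-0.4  0.3  0.2] M [-0.01 -0.04 -0.03] w 0.005 g 0.0
to go tool mm [ 0.6 -0.9 38.7] shares [ 0.0007 -0.0011  0.0483] wz -0.0002 rows>= 0.8
```

Call:
carry_out:
  rows:
    - {"tx":0,"ty":0,"tz":0.008,"wx":0,"wy":0,"wz":0,"claw":-1}
    - {"tx":0,"ty":0,"tz":0.008,"wx":0,"wy":0,"wz":0,"claw":-1}
    - {"tx":0,"ty":0,"tz":0.008,"wx":0,"wy":0,"wz":0,"claw":-1}
    - {"tx":0,"ty":0,"tz":0.008,"wx":0,"wy":0,"wz":0,"claw":-1}
    - {"tx":0,"ty":0,"tz":0.008,"wx":0,"wy":0,"wz":0,"claw":-1}
    - {"tx":0,"ty":0,"tz":0.007,"wx":0,"wy":0,"wz":0,"claw":-1}
    - {"tx":0,"ty":0,"tz":0,"wx":0,"wy":0,"wz":0,"claw":-1}
    - {"tx":0,"ty":0,"tz":0,"wx":0,"wy":0,"wz":0,"claw":-1}

```text
time: 26.0
ee_pos: [0.5502, -0.1476, 0.0387]
eef_rot: [0.0, 0.514, 0.858, -0.0]
force: [-4.0, -0.7, 8.0]
width: -0.0
grasp_force: 4.5
```

Call:
carry_out:
  rows:
    - {"tx":0,"ty":0,"tz":0.004,"wx":0,"wy":0,"wz":0,"claw":-1}
    - {"tx":0,"ty":0,"tz":0,"wx":0,"wy":0,"wz":0,"claw":-1}
    - {"tx":0,"ty":0,"tz":0,"wx":0,"wy":0,"wz":0,"claw":-1}

```text
time: 26.3
ee_pos: [0.5503, -0.1477, 0.0374]
eef_rot: [0.001, 0.514, 0.858, -0.0]
force: [-8.7, 0.9, 15.7]
width: 0.004
grasp_force: 8.5
```

Call:
carry_out:
  rows:
    - {"tx":0,"ty":0,"tz":0.003,"wx":0,"wy":0,"wz":0,"claw":-1}
    - {"tx":0,"ty":0,"tz":0,"wx":0,"wy":0,"wz":0,"claw":-1}
    - {"tx":0,"ty":0,"tz":0,"wx":0,"wy":0,"wz":0,"claw":-1}

```text
time: 26.6
ee_pos: [0.5505, -0.1476, 0.0371]
eef_rot: [0.001, 0.514, 0.858, -0.0]
force: [-14.0, 2.9, 26.8]
width: -0.002
grasp_force: 13.7
```

The force climbs with no further travel, so the pedal is on its stop. I hold it, check the bottle, then lift.

Call:
carry_out:
  rows:
    - {"tx":0,"ty":0,"tz":0,"wx":0,"wy":0,"wz":0,"claw":-1}
    - {"tx":0,"ty":0,"tz":0,"wx":0,"wy":0,"wz":0,"claw":-1}
    - {"tx":0,"ty":0,"tz":0,"wx":0,"wy":0,"wz":0,"claw":-1}
    - {"tx":0,"ty":0,"tz":0,"wx":0,"wy":0,"wz":0,"claw":-1}
    - {"tx":0,"ty":0,"tz":0,"wx":0,"wy":0,"wz":0,"claw":-1}

```text
time: 27.1
ee_pos: [0.5505, -0.1476, 0.0371]
eef_rot: [0.001, 0.514, 0.858, -0.0]
force: [-13.6, 2.4, 26.7]
width: -0.002
grasp_force: 13.6
```

```bash
python3 s.py
```

```text
scene cap jig 138 [  1.4 -62.7] [35.3 34. ] 87.8 z 0.1382
knob jig [ -46.9 -165.8] F jig [-13.    5.1]
t 27.15 at [ 550.5 -147.7   37.1] psi 118.14 F [-13.8   2.2  26.1] M [ 0.45  2.29 -0.02] w -0.001 g 13.6
to go tool mm [ 0.  0. -0.] shares [ 0.  0. -0.] wz -0.0 rows>= 0.0
```

Call:
carry_out:
  rows:
    - {"tx":0,"ty":0,"tz":-0.01,"wx":0,"wy":0,"wz":0,"claw":-1}
    - {"tx":0,"ty":0,"tz":-0.015,"wx":0,"wy":0,"wz":0,"claw":-1}
    - {"tx":0,"ty":0,"tz":-0.02,"wx":0,"wy":0,"wz":0,"claw":-1}
    - {"tx":0,"ty":0,"tz":-0.04,"wx":0,"wy":0,"wz":0,"claw":-1}
    - {"tx":0,"ty":0,"tz":-0.06,"wx":0,"wy":0,"wz":0,"claw":-1}
    - {"tx":0,"ty":0,"tz":-0.06,"wx":0,"wy":0,"wz":0,"claw":-1}
    - {"tx":0,"ty":0,"tz":0,"wx":0,"wy":0,"wz":0,"claw":-1}
    - {"tx":0,"ty":0,"tz":0,"wx":0,"wy":0,"wz":0,"claw":-1}
    - {"tx":0,"ty":0,"tz":0,"wx":0,"wy":0,"wz":0,"claw":-1}

```text
time: 28.05
ee_pos: [0.5498, -0.1468, 0.1943]
eef_rot: [-0.001, 0.514, 0.858, -0.0]
force: [0.1, 1.9, -1.2]
width: -0.002
grasp_force: 0.0
```

```bash
python3 -c "
from b import *
f=bottle('scene');save(f,'end.png',(170,80,430,280),3)
c=cloud(f);h=f['pixels'].max(-1);q=(c[...,:2]*1000-[561,24.3])@M
m=(h<55)&(c[...,2]>.02)&(c[...,2]<.075)&(abs(q[...,1]+165)<25)&(q[...,0]<-25)&(q[...,0]>-75)
print('pad z',m.sum(),np.percentile(c[m][:,2],[10,50,90]).round(3))
s,p,a=pose();print(p,s['force'])"
```

```text
scene cap jig 136 [  1.6 -63.1] [35.6 33.7] 84.1 z 0.1384
pad z 210 [0.057 0.063 0.066]
[ 549.59417748 -146.81567206  193.7240091 ] [ 0.61553489 -0.43131096 -1.13999055]
```

View pics/end.png

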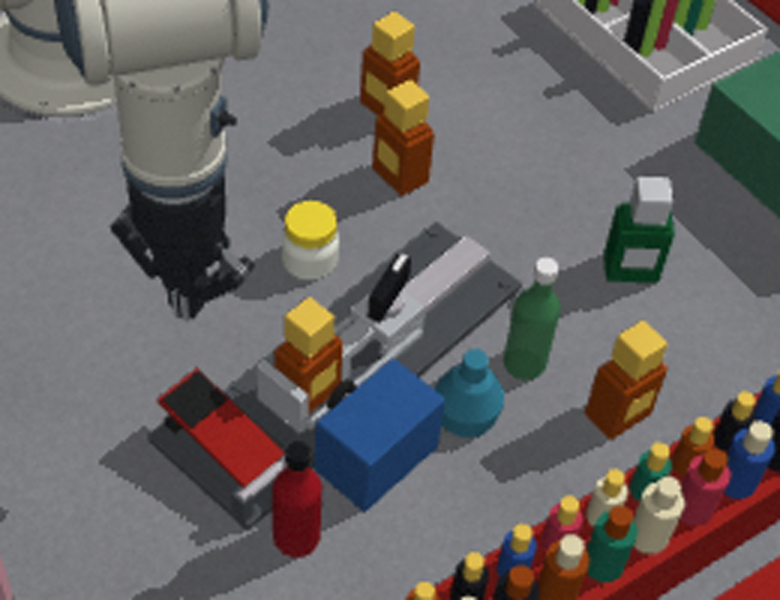

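The scene crop shows the bottle (310,360) upright and clamped between fence and stop. The pedal (195,400) is back up with its pad at z = 63 mm, the other bottles and the jar in view are standing, and the arm is clear.

```bash
python3 -c "
from bench import arm
print(arm.close_job())"
```

```text
the job is handed in; nothing more can be done
None
```

The amber bottle is clamped snugly against the fence and stamped, the pedal is back up, and the job is handed in at about 28 s of arm time; the hand-in gave no verdict.

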